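# Feel for the dragging hub bearing and scrap it

### The arm

A 7-joint arm with a two-finger parallel gripper is mounted at the origin on the work surface. World frame = base frame: x ahead of the robot, y to its left, z up, the work surface at z = 0. Lengths are in mm, angles in rad, forces in N, time in s.
With the tool pointing down it reaches from about 350 to 900 mm from the base axis. Payload 8.1 kg.
Tool frame: the origin (TCP) lies on the mounting face of the last link; the fingertips stand bot.tip_extent ahead of it and the grasp point (between the pads) lies 159 mm ahead of it (bot.tip_extent is the distance from the TCP to the fingertips, in mm); z points along the fingers, y is the line along which they close (so a half turn about z gives the same grasp; the last joint's range is limited). The gripper opens to 92 mm and grips with 3 to 60 N. Pads are 19 mm wide; open, the fingers measure 130 mm over their backs; the gripper's body (75 mm by 190 mm) begins 47 mm behind the grasp point.
Start: joints at [-1.447, 0.434, 0.025, 1.573, -0.012, 1.134, -0.075], TCP at [140.562, 608.995, 404.742] pointing down, gripper open.
Joint ranges: [-2.62, 2.62], [-0.44, 2.09], [-1.27, 1.32], [0.08, 2.57], [-1.32, 4.46], [0.12, 2], [-2.74, 2.74]. Speed limits (rad/s): [2.22, 2.22, 3.01, 3.01, 3.14, 3.14, 3.14].

### API

Orientations are given as a 3x3 rotation matrix whose columns are the frame's x, y, z axes.
In Python, from cell import bot gives the robot as it stands.
- The arm moves only by the tool play_rows, never from a script. Its argument "increments" is a list of rows, each a list of 3 entries, a list of its own where there are three numbers: the turn, a rotation vector about the world's x, y, z scaled (see below), then the shift along the world's x, y, z scaled (see below), then the opening, from -1 (shut) to 1 (fully open). A call has 1 to 8 rows; each row shifts and turns the commanded pose from where the row before left it; what a row does not reach is not made up. The controller multiplies each number of a shift by 30 mm and each number of a turn by 90 degrees. A row lasts 1/10 s, in which the tool goes at most 50 mm and 8.59 degrees, less where a joint would pass 70% of its speed; a pose out of reach is approached as far as the arm can. A call with a number of a shift or a turn outside -1 to 1 is refused whole. A call with a gripper value outside its range is refused whole. The fingers move at their own pace and stop on an object; "squeeze" is the grip in N (left out, the last holds). Time passes only in rows, so rows that do not move let the fingers close. It gives the time, the measured TCP pose, the force, the opening and the grip force at its end, in the units of the state.
- bot.get_state(): the state, without advancing time (a new reading comes with each control period).
- bot.capture(name): name is "scene" or "top" or "wrist"; returns a dict with "img" (384x512x3 uint8, red, green, blue), "depth" (384x512 float32, mm along the optical axis (not along the pixel's ray), 0 where there is no reading), "camera_matrix" (3x3 intrinsics, pixels), "world_from_camera" (4x4, takes a point from camera to world coordinates). Camera axes: x right, y up, looking along -z (the intrinsics and any distortion apply to the point x, -y, -z); pixel columns grow to the right and rows downward; lengths in mm; the calibration is good to about 2 mm. A picture is of the moment at which its call begins.
- bot.job_done(): hands the job in; it is judged then, once.
The state is a dict: "time_s": time; "q": joint angles; "joint_velocities": joint speeds; "joint_efforts": joint torques, N m; "position": TCP position; "tcp_rot": TCP orientation; "force": force on the tool from outside, world axes, zero at the start; "moment": the same for the moment, N m; "opening": opening from 0.0 (shut) to 1.0 (fully open); "gripper_force": force on a finger pad.
Only numpy, scipy, OpenCV 4.12 (cv2) and the standard library are available. Lean on these libraries where they do the work, as an engineer would, in place of code of your own. Each camera call takes 0.05 s, during which the arm holds its last target. There are 200 camera calls.

### The job

Three moped hub units that look alike sit on the blue stand, and one of them has a bad bearing. Try all three in place: push a stud lightly sideways (do not clamp the studs or lean on the flange) until the flange has turned an eighth to a quarter of a turn, and feel which one drags. Then lift the dragging hub by its stub axle and set it down, not drop it, standing upright in the red scrap tray; leave the two good hubs seated on the stand and everything else where it is.

Things in the scene. Friction and masses are not known exactly. Their poses are not given: they have to be found in the camera images.
- nest_left (a point): Floor centre of the stand's left nest = underside centre of the hub in it (within 2 mm), 8 mm over the bench. Every hub, 0.7 kg, upright, looks the same: carrier plate 60 x 60 x 16 mm; aluminium flange 100 mm across, 24 to 32 mm above the underside, turning endlessly about the vertical axle; axle 20 mm thick, fixed to the plate, from the flange to 106 mm. Grip the axle about 82 mm above the underside to lift.
- nest_middle (a point): Floor centre of the stand's middle nest = underside centre of the hub in it (within 2 mm), 8 mm over the bench. Every hub, 0.7 kg, upright, looks the same: carrier plate 60 x 60 x 16 mm; aluminium flange 100 mm across, 24 to 32 mm above the underside, turning endlessly about the vertical axle; axle 20 mm thick, fixed to the plate, from the flange to 106 mm. Grip the axle about 82 mm above the underside to lift.
- nest_right (a point): Floor centre of the stand's right nest = underside centre of the hub in it (within 2 mm), 8 mm over the bench. Every hub, 0.7 kg, upright, looks the same: carrier plate 60 x 60 x 16 mm; aluminium flange 100 mm across, 24 to 32 mm above the underside, turning endlessly about the vertical axle; axle 20 mm thick, fixed to the plate, from the flange to 106 mm. Grip the axle about 82 mm above the underside to lift.
- stand: Blue stand, fixed: plate 100 x 460 x 8 mm, long side along its y; origin: centre of its underside. Square nests 64 mm wide at y = +150 (left), 0, -150 (right) mm, lips 9 mm over the plate. Each flange has three upright studs, 12 mm thick, 22 mm high, 40 mm from the axle, 120 degrees apart; the yellow one starts at the side of the stand's +x (away from the robot), within 0.25 rad.
- scrap_tray: Red open scrap tray, fixed, 150 x 150 mm outside, 22 mm high, walls and floor 4 mm thick; origin at the centre of its underside; square to its own x and y.
- good_hub_1_cap (a joint): Black cap on top of the axle of the hub that the rules call good_hub_1 (a good one). It does not turn: always about 0, and nothing reports in which nest this hub sits; that must be felt. To push a stud along its circle steadily takes about 8 N on the dragging hub and under 1 N on a good one; both stop when not pushed.
- worn_hub_cap (a joint): Black cap on top of the axle of the hub that the rules call worn_hub (the dragging one). It does not turn: always about 0, and nothing reports in which nest this hub sits; that must be felt. To push a stud along its circle steadily takes about 8 N on the dragging hub and under 1 N on a good one; both stop when not pushed.
- good_hub_2_cap (a joint): Black cap on top of the axle of the hub that the rules call good_hub_2 (a good one). It does not turn: always about 0, and nothing reports in which nest this hub sits; that must be felt. To push a stud along its circle steadily takes about 8 N on the dragging hub and under 1 N on a good one; both stop when not pushed.
- grease_tin_mid (a point): Green grease tin, loose, 60 mm across, 75 mm high, upright; its centre. Leave alone.
- spanner_mid (a point): Steel spanner 170 mm long lying flat, loose; its middle. Leave alone.
- spacer_ring_mid (a point): Brass spacer ring lying flat, loose, 52 mm outside, 14 mm high; its centre. Leave alone.
Not all that is in view belongs to the job. Leave any turquoise or yellow look-alike of the part that bears worn_hub_cap alone.

How it is judged:
By the outcome, as a careful person would: the job done as asked, in the order asked, and still so for the second after the job is handed in, with the robot touching nothing.
It also fails if it takes over 72 s, if anything falls off the work surface, if the arm or the gripper's body presses on something with over 40 N, if the wrist force passes 120 N, or if a joint passes its speed limit or range.

## Working session

There is one attempt and no reset: what is moved stays moved. The work goes in short steps, Python scripts to look and compute and a tool call to move; the robot and the scene stay as the last step left them, time stands still between calls to the robot, and variables do not carry over. Pictures are saved under pics/ and viewed, at most 10 in all, crops included, and the job is handed in when it is done.

Besides the shell and the picture viewer there is one more tool, called after "Call:" as a command line: name --argument value ..., lists and objects as JSON in quotes. play_rows: Moves the arm, as the interface text tells. Its arguments: {"type":"object","properties":{"increments":{"type":"array","items":{"type":"array"}},"squeeze":{"type":"number"}},"required":["increments"]}

```bash
ls; mkdir -p pics; python3 - <<'E'
from cell import bot
import cv2, numpy as np
s=bot.get_state();print(s['position'],s['tcp_rot'],s['force'],s['opening'],bot.tip_extent,s['time_s'])
ims=[]
for n in('scene','top'):
    c=bot.capture(n);np.savez(n+'.npz',**c);ims.append(c['img']);print(n,c['camera_matrix'],c['world_from_camera'])
    cv2.imwrite(f'pics/{n}.png',cv2.resize(c['img'][:,:,::-1],(800,600)))
E
```

```text
pics
[140.48723269 608.76496804 403.94672927] [[-9.74379062e-01  2.24911967e-01 -2.23988166e-04]
 [ 2.24912038e-01  9.74377799e-01 -1.57470644e-03]
 [-1.35921226e-04 -1.58473862e-03 -9.99998735e-01]] [-0.62843916  0.52843084  0.24138571] 0.9958129739935034 178.0 0.0
scene [[363.87813728   0.         256.09898023]
 [  0.         363.87813728 192.66396585]
 [  0.           0.           1.        ]] [[-6.41242284e-01 -5.15399841e-01  5.68481607e-01  1.07586145e+03]
 [ 7.67209165e-01 -4.44232193e-01  4.62653061e-01  5.10562008e+02]
 [ 1.40865168e-02  7.32817005e-01  6.80279948e-01  8.47565439e+02]
 [ 0.00000000e+00  0.00000000e+00  0.00000000e+00  1.00000000e+00]]
top [[485.60540064   0.         258.8969041 ]
 [  0.         485.60540064 194.8146825 ]
 [  0.           0.           1.        ]] [[ 5.04126800e-03  9.85869726e-01 -1.67437957e-01  2.49967956e+02]
 [-9.99955174e-01  3.62793495e-03 -8.74575166e-03  7.57266703e+00]
 [-8.01471778e-03  1.67474541e-01  9.85843823e-01  1.44798646e+03]
 [ 0.00000000e+00  0.00000000e+00  0.00000000e+00  1.00000000e+00]]
```

View pics/scene.png

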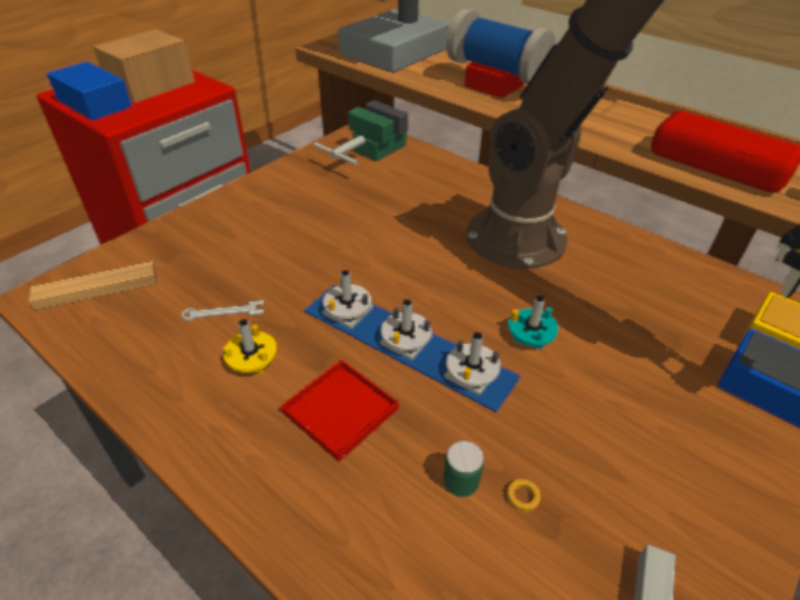

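View pics/top.png

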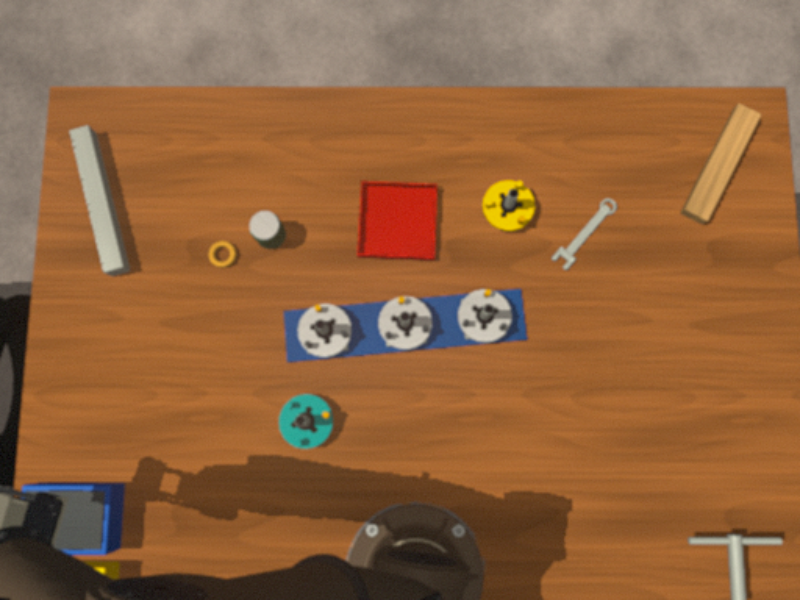

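The scene view (enlarged) shows three hubs on the blue stand around (347,300), (407,330), (473,365) and the red tray at (340,408). The top view shows the hubs at (325,330), (405,322), (485,316), their yellow studs towards +x, and the tray at (398,220). The turquoise and yellow decoys and the loose items are clear of those.

```bash
cat > h.py <<'E'
import numpy as np, cv2
def ray(c,u,v,z):
    K=c['camera_matrix'];T=c['world_from_camera']
    d=T[:3,:3]@np.array([(u-K[0,2])/K[0,0],-(v-K[1,2])/K[1,1],-1.])
    o=T[:3,3];return o+d*(z-o[2])/d[2]
def mask(c,lo,hi):
    return cv2.inRange(cv2.cvtColor(c['img'],cv2.COLOR_RGB2HSV),np.array(lo),np.array(hi))
def blobs(m,amin):
    cs,_=cv2.findContours(m,cv2.RETR_EXTERNAL,cv2.CHAIN_APPROX_NONE)
    return sorted([k for k in cs if cv2.contourArea(k)>amin],key=lambda k:k[:,0,0].mean())
E
python3 - <<'E'
from h import *
c=dict(np.load('top.npz'))
def rect(k,z):
    p=np.array([ray(c,u,v,z)[:2] for u,v in k[:,0,:].astype(float)],np.float32)
    return cv2.minAreaRect(cv2.convexHull(p)), cv2.boxPoints(cv2.minAreaRect(cv2.convexHull(p))).round(1).tolist()
m=mask(c,(105,120,40),(125,255,255)); 
roi=np.zeros_like(m);roi[180:235,175:345]=255;m&=roi
ks=blobs(m,30); print('stand',[len(k) for k in ks]); print(rect(np.vstack(ks),8))
m=mask(c,(0,200,80),(5,255,255))|mask(c,(174,200,80),(180,255,255))
for k in blobs(m,800): print('tray',cv2.boundingRect(k),rect(k,22))
m=mask(c,(17,140,120),(30,255,255))
for k in blobs(m,3):
    M=k[:,0,:].mean(0)
    if 175<M[0]<345 and 175<M[1]<240: print('ystud',M,ray(c,*M,60).round(1))
# depth-based
K=c['camera_matrix'];T=c['world_from_camera'];v,u=np.mgrid[:384,:512];d=c['depth']
P=np.stack([(u-K[0,2])/K[0,0]*d,-(v-K[1,2])/K[1,1]*d,-d],-1)@T[:3,:3].T+T[:3,3]
roi=(u>175)&(u<345)&(v>175)&(v<240)&(d>0)
for lo,hi in((95,130),(48,75)):
    m=((P[...,2]>lo)&(P[...,2]<hi)&roi).astype(np.uint8)
    n,l,s,_=cv2.connectedComponentsWithStats(m)
    for i in range(1,n): 
        q=P[l==i]; print(lo,len(q),q.mean(0).round(1),q.min(0).round(),q.max(0).round())
E
```

```text
stand [89, 126, 125, 91]
(((455.07080078125, 20.144821166992188), (94.1871566772461, 453.7738952636719), 5.731629371643066), [[385.6000061035156, 241.1999969482422], [430.8999938964844, -210.3000030517578], [524.5999755859375, -200.89999389648438], [479.29998779296875, 250.60000610351562]])
tray (229, 116, 51, 50) (((659.809814453125, 35.19025421142578), (148.5832977294922, 150.644287109375), 87.92129516601562), [[581.7999877929688, -36.29999923706055], [732.4000244140625, -41.79999923706055], [737.7999877929688, 106.69999694824219], [587.2000122070312, 112.19999694824219]])
ystud [203.  196.5] [480.2 182.   60. ]
ystud [256.5 191. ] [496.9  26.9  60. ]
ystud [312.         186.66666667] [ 510.3 -134.3   60. ]
95 47 [ 469.3 -127.5  113.1] [ 460. -137.   97.] [ 480. -118.  121.]
95 45 [455.3  21.3 114. ] [446.  13.  97.] [465.  30. 125.]
95 46 [440.  171.  114.1] [431. 162.  95.] [450. 181. 122.]
48 18 [ 509.3 -131.6   61. ] [ 505. -137.   48.] [ 515. -127.   68.]
48 1 [ 514.3 -115.    48.6] [ 514. -115.   49.] [ 514. -115.   49.]
48 17 [494.8  28.3  61. ] [490.  23.  52.] [500.  34.  
[... 2930 characters left out ...]
-163.   50.] [ 438. -163.   50.]
48 1 [ 428.8 -122.7   48.9] [ 429. -123.   49.] [ 429. -123.   49.]
48 1 [425.5 -15.4  48.2] [425. -15.  48.] [425. -15.  48.]
48 1 [ 425.8 -148.6   49.9] [ 426. -149.   50.] [ 426. -149.   50.]
48 16 [412.  198.9  62.1] [407. 194.  48.] [417. 203.  68.]
48 1 [419.5  31.   48.1] [419.  31.  48.] [419.  31.  48.]
48 1 [416.5  25.1  48.9] [416.  25.  49.] [416.  25.  49.]
48 1 [413.5  19.3  49.9] [413.  19.  50.] [413.  19.  50.]
48 2 [400.  164.1  48.3] [399. 164.  48.] [401. 164.  48.]
48 1 [401.5 158.3  48. ] [401. 158.  48.] [401. 158.  48.]
48 1 [395.5 187.1  48.7] [395. 187.  49.] [395. 187.  49.]
48 1 [392.6 175.5  48.4] [393. 175.  48.] [393. 175.  48.]
```

Call:
play_rows --increments '[[[0, 0, -0.04], [0.6, -0.6, 0], -1], [[0, 0, -0.04], [0.79, -0.88, -0.2], -1], [[0, 0, 0], [0.79, -0.88, -0.2], -1], [[0, 0, 0], [0.79, -0.88, -0.2], -1], [[0, 0, 0], [0.79, -0.88, -0.2], -1], [[0, 0, 0], [0.79, -0.88, -0.2], -1], [[0, 0, 0], [0.79, -0.88, -0.2], -1], [[0, 0, 0], [0.79, -0.88, -0.2], -1]]'

```text
time_s: 0.9
position: [325.2, 404.9, 362.3]
tcp_rot: [[-0.939, 0.345, -0.0], [0.345, 0.939, -0.0], [0.0, -0.0, -1.0]]
force: [0.8, -0.4, 1.0]
opening: 0.354
gripper_force: 0.0
```

Call:
play_rows --increments '[[[0, 0, 0], [0.79, -0.88, -0.2], -1], [[0, 0, 0], [0.79, -0.88, -0.2], -1], [[0, 0, 0], [0.79, -0.88, -0.2], -1], [[0, 0, 0], [0.79, -0.88, -0.2], -1], [[0, 0, 0], [0.79, -0.88, -0.2], -1], [[0, 0, 0], [0.79, -0.88, -0.2], -1], [[0, 0, 0], [0.4, -0.44, 0], -1], [[0, 0, 0], [0, 0, 0], -1]]'

```text
time_s: 1.7
position: [480.3, 231.8, 326.4]
tcp_rot: [[-0.937, 0.35, 0.0], [0.35, 0.937, -0.002], [-0.001, -0.001, -1.0]]
force: [0.4, 0.5, -0.5]
opening: 0.004
gripper_force: 0.0
```

Call:
play_rows --increments '[[[0, 0, 0], [0.5, -0.64, 0], -1], [[0, 0, 0], [0, 0, -0.8], -1], [[0, 0, 0], [0, 0, -0.8], -1], [[0, 0, 0], [0, 0, -0.7], -1], [[0, 0, 0], [0, 0, -0.5], -1], [[0, 0, 0], [0, 0, -0.3], -1], [[0, 0, 0], [0, 0, 0], -1]]'

```text
time_s: 2.4
position: [492.8, 216.0, 232.7]
tcp_rot: [[-0.939, 0.344, -0.002], [0.344, 0.939, -0.001], [0.002, -0.001, -1.0]]
force: [0.9, 0.3, -0.1]
opening: 0.006
gripper_force: 0.0
```

```bash
python3 - <<'E'
from cell import bot
import cv2
print(bot.get_state()['force'])
for n in('top','wrist'):
    c=bot.capture(n)
    i=c['img'][:,:,::-1]
    if n=='top': i=i[140:260,150:350]
    cv2.imwrite(f'pics/{n}1.png',cv2.resize(i,None,fx=3,fy=3) if n=='top' else i)
E
```

```text
[ 0.92539985  0.32180808 -0.06387082]
```

View pics/wrist1.png

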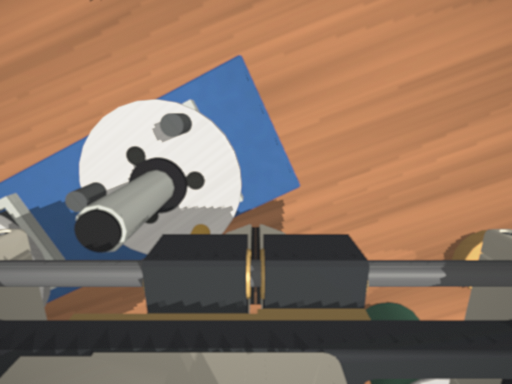

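The wrist view shows the left hub, with its axle cap at (100,228). The yellow stud at (201,230) is just beside the closed fingers, which touch nothing yet. I'll push it clockwise.

Call:
play_rows --increments '[[[0, 0, 0], [0.1, -0.14, 0], -1], [[0, 0, 0], [-0.034, -0.094, 0], -1], [[0, 0, 0], [-0.034, -0.094, 0], -1], [[0, 0, 0], [-0.057, -0.157, 0], -1], [[0, 0, 0], [-0.057, -0.157, 0], -1], [[0, 0, 0], [-0.057, -0.157, 0], -1], [[0, 0, 0], [-0.057, -0.157, 0], -1]]'

```text
time_s: 3.2
position: [488.1, 186.4, 234.1]
tcp_rot: [[-0.938, 0.345, 0.001], [0.345, 0.938, 0.001], [-0.001, 0.001, -1.0]]
force: [1.7, 0.4, 1.4]
opening: 0.006
gripper_force: 0.8
```

Call:
play_rows --increments '[[[0, 0, 0], [-0.057, -0.157, 0], -1], [[0, 0, 0], [-0.057, -0.157, 0], -1]]'

```text
time_s: 3.4
position: [484.1, 176.8, 233.7]
tcp_rot: [[-0.938, 0.345, -0.0], [0.345, 0.938, -0.0], [0.0, -0.0, -1.0]]
force: [0.2, -0.1, 0.2]
opening: 0.003
gripper_force: 0.4
```

Call:
play_rows --increments '[[[0, 0, 0], [-0.057, -0.157, 0], -1], [[0, 0, 0], [-0.057, -0.157, 0], -1]]'

```text
time_s: 3.6
position: [480.6, 167.4, 233.6]
tcp_rot: [[-0.938, 0.345, -0.0], [0.345, 0.938, -0.0], [0.0, -0.0, -1.0]]
force: [1.0, -0.1, 1.7]
opening: 0.007
gripper_force: 0.3
```

Call:
play_rows --increments '[[[0, 0, 0], [0.07, 0.19, 0], -1], [[0, 0, 0], [0, 0, 0.9], -1], [[0, 0, 0], [0, 0, 0.9], -1], [[0, 0, 0], [0.2, -0.8, 0.9], -1], [[0, 0, 0], [0.2, -0.9, 0], -1], [[0, 0, 0], [0.2, -0.9, 0], -1], [[0, 0, 0], [0.25, -1, 0], -1], [[0, 0, 0], [0, 0, 0], -1]]'

```text
time_s: 4.4
position: [509.3, 61.8, 314.9]
tcp_rot: [[-0.937, 0.35, 0.001], [0.35, 0.937, -0.002], [-0.001, -0.001, -1.0]]
force: [-0.4, 0.3, -0.3]
opening: 0.004
gripper_force: 0.0
```

```bash
cat > st.py <<'E'
from cell import bot
from h import *
c=bot.capture('scene')
for k in blobs(mask(c,(15,120,80),(32,255,255)),2):
    M=k[:,0,:].mean(0); p=ray(c,*M,55)
    if 400<p[0]<540 and -190<p[1]<230:
        for n,a in dict(L=(440,171),M=(455,21),R=(469.5,-128)).items():
            r=p[:2]-a
            if np.hypot(*r)<60: print(n,M,p.round(),'r',np.hypot(*r).round(),'ang',np.degrees(np.arctan2(r[1],r[0])).round())
E
python3 - <<'E'
s=open('st.py').read().replace("c=bot.capture('scene')","c=dict(np.load('scene.npz'))");exec(s)
E
echo now; python3 st.py
```

```text
R [211.88888889 194.5       ] [ 512. -129.   55.] r 42.0 ang -2.0
M [253.38888889 215.5       ] [496.  30.  55.] r 42.0 ang 12.0
L [298.55555556 238.5       ] [481. 184.  55.] r 43.0 ang 18.0
now
R [211.82352941 194.70588235] [ 513. -129.   55.] r 43.0 ang -1.0
M [253.38888889 215.5       ] [496.  30.  55.] r 42.0 ang 12.0
L [290.38888889 232.5       ] [478. 154.  55.] r 42.0 ang -24.0
```

The left hub turned only 42° because the fingertips are narrower than I assumed (about 13.5 mm from finger centre to stud centre). I'll top it up after trying the middle hub.

Call:
play_rows --increments '[[[0, 0, 0], [0, 0, -0.8], -1], [[0, 0, 0], [0, 0, -0.8], -1], [[0, 0, 0], [0, 0, -0.7], -1], [[0, 0, 0], [0, 0, -0.4], -1], [[0, 0, 0], [-0.068, -0.188, 0], -1], [[0, 0, 0], [-0.068, -0.188, 0], -1], [[0, 0, 0], [-0.068, -0.188, 0], -1]]'

```text
time_s: 5.15
position: [502.6, 48.2, 234.6]
tcp_rot: [[-0.938, 0.345, 0.001], [0.345, 0.938, 0.0], [-0.001, 0.001, -1.0]]
force: [0.5, 0.7, 0.0]
opening: 0.007
gripper_force: 0.0
```

Call:
play_rows --increments '[[[0, 0, 0], [-0.057, -0.157, 0], -1], [[0, 0, 0], [-0.057, -0.157, 0], -1], [[0, 0, 0], [-0.057, -0.157, 0], -1], [[0, 0, 0], [-0.057, -0.157, 0], -1], [[0, 0, 0], [-0.057, -0.157, 0], -1]]'

```text
time_s: 5.65
position: [497.6, 27.0, 236.1]
tcp_rot: [[-0.939, 0.343, 0.011], [0.343, 0.939, 0.003], [-0.009, 0.007, -1.0]]
force: [11.2, 7.9, 7.7]
opening: 0.005
gripper_force: 6.8
```

Call:
play_rows --increments '[[[0, 0, 0], [-0.057, -0.157, 0], -1], [[0, 0, 0], [-0.057, -0.157, 0], -1], [[0, 0, 0], [-0.057, -0.157, 0], -1]]'

```text
time_s: 5.95
position: [492.1, 12.2, 235.9]
tcp_rot: [[-0.939, 0.344, 0.01], [0.344, 0.939, 0.002], [-0.009, 0.006, -1.0]]
force: [8.1, 5.5, 4.9]
opening: 0.008
gripper_force: 4.7
```

Call:
play_rows --increments '[[[0, 0, 0], [-0.057, -0.157, 0], -1], [[0, 0, 0], [-0.057, -0.157, 0], -1]]'

```text
time_s: 6.15
position: [488.1, 2.5, 235.6]
tcp_rot: [[-0.939, 0.344, 0.008], [0.344, 0.939, 0.002], [-0.007, 0.005, -1.0]]
force: [6.4, 5.0, 7.7]
opening: 0.003
gripper_force: 5.1
```

Call:
play_rows --increments '[[[0, 0, 0], [0.07, 0.19, 0], -1], [[0, 0, 0], [0.07, 0.19, 0.2], -1], [[0, 0, 0], [0, 0, 0.9], -1], [[0, 0, 0], [0, 0, 0.9], -1], [[0, 0, 0], [-0.1, 0.9, 0.8], -1], [[0, 0, 0], [-0.1, 1, 0], -1], [[0, 0, 0], [-0.1, 1, 0], -1], [[0, 0, 0], [0, 0, 0], -1]]'

```text
time_s: 6.95
position: [479.6, 104.2, 318.0]
tcp_rot: [[-0.941, 0.34, -0.001], [0.34, 0.941, 0.002], [0.001, 0.001, -1.0]]
force: [-1.0, -0.1, -1.6]
opening: 0.003
gripper_force: 0.0
```

```bash
python3 st.py
```

```text
R [211.88888889 194.5       ] [ 512. -129.   55.] r 42.0 ang -2.0
M [247. 209.] [488.  -2.  55.] r 40.0 ang -36.0
L [290.38888889 232.5       ] [478. 154.  55.] r 42.0 ang -24.0
```

Call:
play_rows --increments '[[[0, 0, 0], [0.1, 0.8, 0], -1], [[0, 0, 0], [0.1, 0.8, 0], -1], [[0, 0, 0], [0, 0.8, 0], -1], [[0, 0, 0], [0, 0, -0.8], -1], [[0, 0, 0], [0, 0, -0.8], -1], [[0, 0, 0], [0, 0, -0.8], -1], [[0, 0, 0], [0, 0, -0.53], -1], [[0, 0, 0], [0, 0, 0], -1]]'

```text
time_s: 7.8
position: [485.8, 170.5, 228.0]
tcp_rot: [[-0.938, 0.346, -0.004], [0.346, 0.938, -0.003], [0.003, -0.004, -1.0]]
force: [0.0, -1.2, -0.6]
opening: 0.005
gripper_force: 0.0
```

Call:
play_rows --increments '[[[0, 0, 0], [-0.057, -0.157, 0], -1], [[0, 0, 0], [-0.057, -0.157, 0], -1], [[0, 0, 0], [-0.057, -0.157, 0], -1], [[0, 0, 0], [-0.057, -0.157, 0], -1]]'

```text
time_s: 8.2
position: [479.6, 152.7, 230.6]
tcp_rot: [[-0.938, 0.346, 0.001], [0.346, 0.938, 0.001], [-0.001, 0.001, -1.0]]
force: [-0.4, 0.8, 1.0]
opening: 0.004
gripper_force: 0.7
```

Call:
play_rows --increments '[[[0, 0, 0], [0.07, 0.19, 0], -1], [[0, 0, 0], [0, 0, 0.9], -1], [[0, 0, 0], [0, 0, 0.9], -1], [[0, 0, 0], [0.1, -0.3, 0.9], -1], [[0, 0, 0], [0.15, -0.9, 0], -1], [[0, 0, -0.05], [0.15, -0.9, 0], -1], [[0, 0, -0.05], [0.15, -0.9, 0], -1], [[0, 0, 0], [0.15, -0.9, 0], -1]]'

```text
time_s: 9.0
position: [503.1, 41.3, 311.2]
tcp_rot: [[-0.872, 0.49, 0.001], [0.49, 0.872, 0.0], [-0.001, 0.001, -1.0]]
force: [0.0, 0.4, 0.5]
opening: 0.003
gripper_force: 0.0
```

Call:
play_rows --increments '[[[0, 0, 0], [0.2, -0.9, 0], -1], [[0, 0, 0], [0.2, -0.9, 0], -1], [[0, 0, 0], [0.2, -0.9, 0], -1], [[0, 0, 0], [0.2, -0.9, 0], -1], [[0, 0, 0], [0.2, -0.9, 0], -1], [[0, 0, 0], [0, 0, 0], -1]]'

```text
time_s: 9.6
position: [533.3, -97.1, 311.3]
tcp_rot: [[-0.87, 0.492, 0.001], [0.492, 0.87, -0.002], [-0.002, -0.001, -1.0]]
force: [0.1, -0.3, 0.5]
opening: 0.005
gripper_force: 0.0
```

```bash
python3 st.py
```

```text
R [211.88888889 194.5       ] [ 512. -129.   55.] r 42.0 ang -2.0
M [247.05555556 208.5       ] [486.  -4.  55.] r 40.0 ang -38.0
L [289.44444444 227.5       ] [464. 140.  55.] r 39.0 ang -51.0
```

Call:
play_rows --increments '[[[0, 0, 0], [0, 0, -0.8], -1], [[0, 0, 0], [0, 0, -0.8], -1], [[0, 0, 0], [0, 0, -0.8], -1], [[0, 0, 0], [0, 0, -0.3], -1], [[0, 0, 0], [-0.12, -0.174, 0], -1], [[0, 0, 0], [-0.12, -0.174, 0], -1], [[0, 0, 0], [-0.098, -0.174, 0], -1]]'

```text
time_s: 10.35
position: [522.6, -109.5, 231.0]
tcp_rot: [[-0.873, 0.488, 0.002], [0.488, 0.873, -0.0], [-0.001, 0.001, -1.0]]
force: [-0.1, 0.5, 0.5]
opening: 0.006
gripper_force: 0.0
```

Call:
play_rows --increments '[[[0, 0, 0], [-0.082, -0.145, 0], -1], [[0, 0, 0], [-0.082, -0.145, 0], -1], [[0, 0, 0], [-0.082, -0.145, 0], -1], [[0, 0, 0], [-0.082, -0.145, 0], -1], [[0, 0, 0], [-0.082, -0.145, 0], -1]]'

```text
time_s: 10.85
position: [510.3, -131.0, 230.0]
tcp_rot: [[-0.873, 0.488, 0.001], [0.488, 0.873, -0.0], [-0.001, 0.0, -1.0]]
force: [1.7, 0.7, 1.4]
opening: 0.006
gripper_force: 0.7
```

Call:
play_rows --increments '[[[0, 0, 0], [-0.082, -0.145, 0], -1], [[0, 0, 0], [-0.082, -0.145, 0], -1], [[0, 0, 0], [-0.082, -0.145, 0], -1], [[0, 0, 0], [-0.082, -0.145, 0], -1]]'

```text
time_s: 11.25
position: [499.9, -148.0, 229.6]
tcp_rot: [[-0.873, 0.488, -0.001], [0.488, 0.873, 0.001], [0.002, -0.0, -1.0]]
force: [-0.5, 1.8, 2.4]
opening: 0.006
gripper_force: 1.1
```

Call:
play_rows --increments '[[[0, 0, 0], [-0.082, -0.145, 0], -1], [[0, 0, 0], [0.1, 0.18, 0], -1], [[0, 0, 0], [0, 0, 0.9], -1], [[0, 0, 0], [0, 0, 0.9], -1], [[0, 0, 0], [0, 0.3, 0.9], -1], [[0, 0, 0], [0, 0.9, 0], -1], [[0, 0, 0], [0, 0.9, 0], -1], [[0, 0, 0], [0, 0.9, 0], -1]]'

```text
time_s: 12.05
position: [501.3, -55.8, 311.2]
tcp_rot: [[-0.873, 0.488, 0.001], [0.488, 0.873, -0.0], [-0.001, 0.0, -1.0]]
force: [0.4, 0.1, 0.4]
opening: 0.005
gripper_force: 0.0
```

Call:
play_rows --increments '[[[0, 0, 0], [0, 0.9, 0], -1], [[0, 0, 0], [0, 0.9, 0], -1], [[0, 0, 0], [0, 0.9, 0], -1], [[0, 0, 0], [0, 0, 0], -1]]'

```text
time_s: 12.45
position: [501.2, 28.4, 310.7]
tcp_rot: [[-0.876, 0.483, 0.0], [0.483, 0.876, 0.002], [0.0, 0.002, -1.0]]
force: [0.2, -1.2, 0.0]
opening: 0.002
gripper_force: 0.0
```

```bash
python3 st.py
```

```text
R [210.11764706 185.29411765] [ 484. -165.   55.] r 40.0 ang -68.0
M [247.11764706 208.70588235] [487.  -3.  55.] r 40.0 ang -37.0
L [289.38888889 227.5       ] [465. 140.  55.] r 39.0 ang -51.0
```

Call:
play_rows --increments '[[[0, 0, 0], [0.05, 0, -0.8], -1], [[0, 0, 0], [0, 0, -0.8], -1], [[0, 0, 0], [0, 0, -0.8], -1], [[0, 0, 0], [0, 0, -0.3], -1], [[0, 0, 0], [-0.082, -0.145, 0], -1], [[0, 0, 0], [-0.082, -0.145, 0], -1], [[0, 0, 0], [-0.082, -0.145, 0], -1], [[0, 0, 0], [-0.05, -0.09, 0], -1]]'

```text
time_s: 13.3
position: [494.1, 8.0, 231.0]
tcp_rot: [[-0.873, 0.488, 0.003], [0.488, 0.873, 0.001], [-0.002, 0.002, -1.0]]
force: [1.6, 3.7, 3.2]
opening: 0.005
gripper_force: 2.7
```

Call:
play_rows --increments '[[[0, 0, 0], [-0.05, -0.09, 0], -1], [[0, 0, 0], [-0.05, -0.09, 0], -1]]'

```text
time_s: 13.5
position: [492.7, 3.8, 231.4]
tcp_rot: [[-0.873, 0.487, 0.007], [0.487, 0.873, 0.002], [-0.005, 0.005, -1.0]]
force: [6.5, 5.4, 4.1]
opening: 0.006
gripper_force: 4.0
```

```bash
python3 st.py
```

```text
R [210.23529412 185.29411765] [ 484. -165.   55.] r 39.0 ang -68.0
L [289.44444444 227.5       ] [464. 140.  55.] r 39.0 ang -51.0
```

Call:
play_rows --increments '[[[0, 0, 0], [-0.05, -0.09, 0], -1], [[0, 0, 0], [0.1, 0.18, 0], -1], [[0, 0, 0], [0.1, 0.18, 0.3], -1], [[0, 0, 0], [0, 0, 0.9], -1], [[0, 0, 0], [0, 0, 0.9], -1], [[0, 0, 0], [0, 0, 0.9], 1], [[0, 0, 0], [0, 0, 0.5], 1], [[0, 0, 0], [0, 0, 0], 1]]'

```text
time_s: 14.35
position: [495.6, 11.0, 337.2]
tcp_rot: [[-0.873, 0.488, 0.004], [0.488, 0.873, 0.0], [-0.003, 0.002, -1.0]]
force: [0.4, 0.7, -0.6]
opening: 0.217
gripper_force: 0.0
```

```bash
python3 st.py; python3 - <<'E'
from cell import bot
import cv2
c=bot.capture('top');cv2.imwrite('pics/top2.png',cv2.resize(c['img'][140:260,150:350,::-1],None,fx=4,fy=4))
E
```

```text
R [210.23529412 185.29411765] [ 484. -165.   55.] r 39.0 ang -68.0
M [246.94117647 207.88235294] [484.  -6.  55.] r 40.0 ang -42.0
L [289.38888889 227.5       ] [465. 140.  55.] r 39.0 ang -51.0
```

View pics/top2.png

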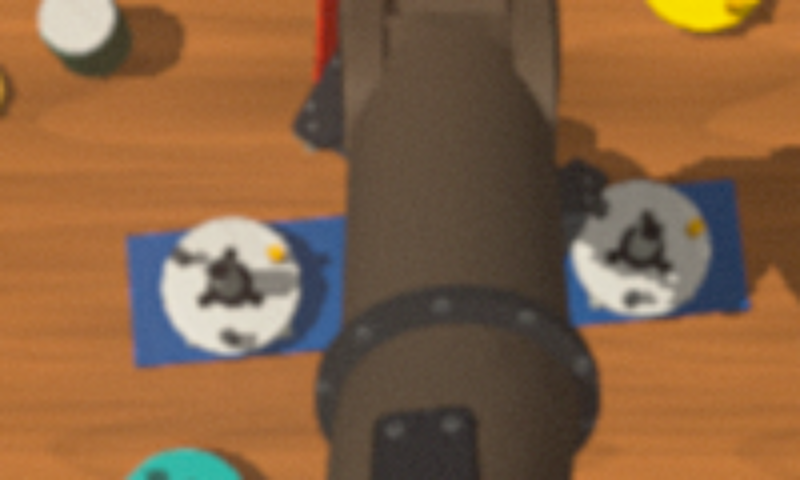

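The top view shows the left yellow stud at (277,252) and the right one at (695,228), both turned well round; the arm hides the middle hub. Turns from the scene camera are about 69° left, 54° middle and 66° right. The middle hub drags (about 8–10 N), so I'll grip its axle.

Call:
play_rows --increments '[[[0, 0, 0], [-0.7, 0.15, 0], 1], [[0, 0, 0], [-0.65, 0.18, 0], 1], [[0, 0, 0], [0, 0, 0], 1], [[0, 0, 0], [0, 0, 0], 1], [[0, 0, 0], [0, 0, 0], 1]]'

```text
time_s: 14.95
position: [455.1, 20.8, 334.5]
tcp_rot: [[-0.873, 0.488, -0.0], [0.488, 0.873, -0.0], [0.0, -0.0, -1.0]]
force: [-0.3, -0.6, 0.0]
opening: 0.737
gripper_force: 0.0
```

```bash
python3 - <<'E'
from cell import bot
import cv2
c=bot.capture('wrist');cv2.imwrite('pics/w2.png',c['img'][:,:,::-1])
E
```

```text
(no output)
```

View pics/w2.png

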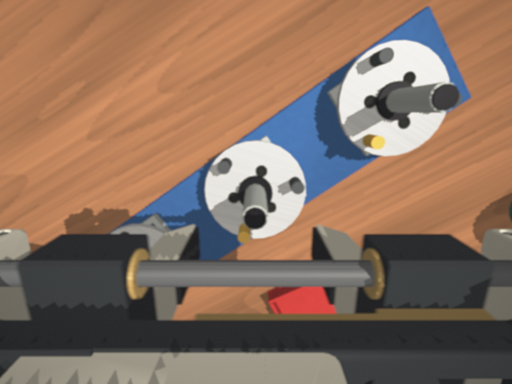

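The wrist view shows the middle axle cap at (255,217), centred between the open fingers at about x=256. I'll descend and grip.

Call:
play_rows --increments '[[[0, 0, 0], [0, 0, -0.8], 1], [[0, 0, 0], [0, 0, -0.8], 1], [[0, 0, 0], [0, 0, -0.7], 1], [[0, 0, 0], [0, 0, -0.5], 1], [[0, 0, 0], [0, 0, 0], 1]]'

```text
time_s: 15.5
position: [454.4, 20.7, 249.1]
tcp_rot: [[-0.873, 0.488, -0.003], [0.488, 0.873, -0.001], [0.002, -0.003, -1.0]]
force: [-1.1, 0.2, -0.6]
opening: 0.996
gripper_force: 0.0
```

Call:
play_rows --increments '[[[0, 0, 0], [0, 0, 0], -1], [[0, 0, 0], [0, 0, 0], -1], [[0, 0, 0], [0, 0, 0], -1], [[0, 0, 0], [0, 0, 0], -1], [[0, 0, 0], [0, 0, 0], -1], [[0, 0, 0], [0, 0, 0], -1], [[0, 0, 0], [0, 0, 0], -1], [[0, 0, 0], [0, 0, 0], -1]]' --squeeze 40

```text
time_s: 16.3
position: [454.7, 20.9, 250.9]
tcp_rot: [[-0.873, 0.488, 0.0], [0.488, 0.873, 0.0], [-0.0, 0.0, -1.0]]
force: [0.2, -0.1, -0.3]
opening: 0.355
gripper_force: 0.0
```

Call:
play_rows --increments '[[[0, 0, 0], [0, 0, 0], -1], [[0, 0, 0], [0, 0, 0], -1], [[0, 0, 0], [0, 0, 0], -1], [[0, 0, 0], [0, 0, 0], -1]]'

```text
time_s: 16.7
position: [454.6, 20.8, 250.8]
tcp_rot: [[-0.873, 0.488, -0.0], [0.488, 0.873, -0.0], [0.0, -0.0, -1.0]]
force: [0.0, -0.7, -0.5]
opening: 0.211
gripper_force: 40.0
```

Call:
play_rows --increments '[[[0, 0, 0], [0, 0, 0.2], -1], [[0, 0, 0], [0, 0, 0.3], -1], [[0, 0, 0], [0, 0, 0.4], -1], [[0, 0, 0], [0, 0, 0.5], -1], [[0, 0, 0], [0, 0, 0.5], -1], [[0, 0, 0], [0, 0, 0.4], -1], [[0, 0, 0], [0, 0, 0], -1]]'

```text
time_s: 17.4
position: [454.8, 21.0, 321.4]
tcp_rot: [[-0.873, 0.488, 0.002], [0.488, 0.873, 0.001], [-0.002, 0.002, -1.0]]
force: [0.8, -0.9, -7.7]
opening: 0.21
gripper_force: 40.0
```

Call:
play_rows --increments '[[[0, 0, 0], [0.4, 0.02, 0], -1], [[0, 0, 0], [0.9, 0.05, 0], -1], [[0, 0, 0], [1, 0.07, 0], -1], [[0, 0, 0], [1, 0.07, 0], -1], [[0, 0, 0], [1, 0.07, 0], -1], [[0, 0, 0], [1, 0.07, 0], -1], [[0, 0, 0], [0.9, 0.06, 0], -1], [[0, 0, 0], [0.5, 0.05, 0], -1]]'

```text
time_s: 18.2
position: [658.0, 35.0, 318.0]
tcp_rot: [[-0.873, 0.488, -0.001], [0.488, 0.873, -0.0], [0.0, -0.001, -1.0]]
force: [-0.7, 0.3, -7.7]
opening: 0.209
gripper_force: 40.0
```

Call:
play_rows --increments '[[[0, 0, 0], [0.2, 0, 0], -1], [[0, 0, 0], [0, 0, 0], -1], [[0, 0, 0], [0, 0, 0], -1]]'

```text
time_s: 18.5
position: [661.0, 34.5, 319.0]
tcp_rot: [[-0.873, 0.488, -0.002], [0.488, 0.873, -0.0], [0.002, -0.001, -1.0]]
force: [-0.4, 0.4, -6.3]
opening: 0.209
gripper_force: 40.0
```

```bash
python3 - <<'E'
from cell import bot
import cv2
c=bot.capture('scene');cv2.imwrite('pics/s3.png',cv2.resize(c['img'][120:320,120:400,::-1],None,fx=2.8,fy=2.8))
E
```

```text
(no output)
```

View pics/s3.png

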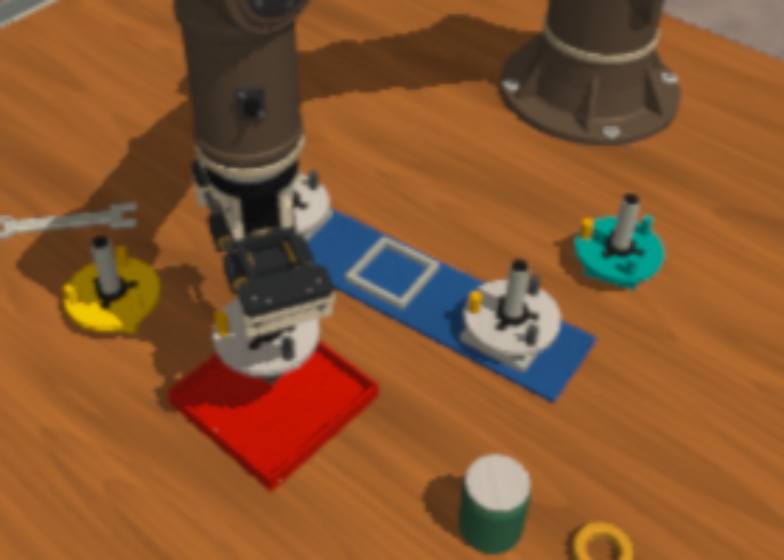

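The hub hangs upright over the tray (at about (268,340) in the crop), and the middle nest at (393,270) is empty. I'll lower it.

Call:
play_rows --increments '[[[0, 0, 0], [0, 0, -0.5], -1], [[0, 0, 0], [0, 0, -0.6], -1], [[0, 0, 0], [0, 0, -0.6], -1], [[0, 0, 0], [0, 0, -0.4], -1], [[0, 0, 0], [0, 0, -0.13], -1], [[0, 0, 0], [0, 0, 0], -1]]'

```text
time_s: 19.15
position: [661.4, 34.7, 252.3]
tcp_rot: [[-0.873, 0.488, -0.001], [0.488, 0.873, -0.0], [0.001, -0.001, -1.0]]
force: [0.5, -0.1, -7.0]
opening: 0.211
gripper_force: 40.0
```

Call:
play_rows --increments '[[[0, 0, 0], [0, 0, -0.05], -1], [[0, 0, 0], [0, 0, -0.03], -1], [[0, 0, 0], [0, 0, 0], -1]]'

```text
time_s: 19.45
position: [661.8, 34.7, 251.1]
tcp_rot: [[-0.873, 0.488, 0.001], [0.488, 0.873, 0.0], [-0.001, 0.001, -1.0]]
force: [1.4, -0.5, -6.6]
opening: 0.208
gripper_force: 40.0
```

Call:
play_rows --increments '[[[0, 0, 0], [0, 0, -0.05], -1], [[0, 0, 0], [0, 0, -0.04], -1], [[0, 0, 0], [0, 0, 0], -1]]'

```text
time_s: 19.75
position: [661.6, 34.7, 247.7]
tcp_rot: [[-0.873, 0.488, -0.0], [0.488, 0.873, 0.0], [0.0, -0.0, -1.0]]
force: [0.2, 1.1, -7.6]
opening: 0.212
gripper_force: 40.0
```

Call:
play_rows --increments '[[[0, 0, 0], [0, 0, -0.03], -1], [[0, 0, 0], [0, 0, 0], -1]]'

```text
time_s: 19.95
position: [661.7, 34.7, 246.9]
tcp_rot: [[-0.873, 0.488, 0.0], [0.488, 0.873, 0.0], [-0.0, 0.0, -1.0]]
force: [0.2, -0.7, -6.8]
opening: 0.209
gripper_force: 40.0
```

Call:
play_rows --increments '[[[0, 0, 0], [0, 0, -0.03], -1], [[0, 0, 0], [0, 0, 0], -1], [[0, 0, 0], [0, 0, 0], -1]]'

```text
time_s: 20.25
position: [661.7, 34.6, 246.9]
tcp_rot: [[-0.873, 0.488, 0.001], [0.488, 0.873, 0.0], [-0.0, 0.0, -1.0]]
force: [-4.8, -0.3, 5.7]
opening: 0.213
gripper_force: 40.0
```

Call:
play_rows --increments '[[[0, 0, 0], [0, 0, -0.03], -1], [[0, 0, 0], [0, 0, 0], -1], [[0, 0, 0], [0, 0, 0], -1]]'

```text
time_s: 20.55
position: [661.7, 34.6, 246.9]
tcp_rot: [[-0.873, 0.488, 0.001], [0.488, 0.873, 0.0], [-0.001, 0.001, -1.0]]
force: [-7.6, 0.5, 13.3]
opening: 0.208
gripper_force: 40.0
```

Seated: the force has gone from −7 N to +13 N. I'll ease off, release and rise.

Call:
play_rows --increments '[[[0, 0, 0], [0, 0, 0.04], -1], [[0, 0, 0], [0, 0, 0], -1], [[0, 0, 0], [0, 0, 0], 0], [[0, 0, 0], [0, 0, 0], 0.6], [[0, 0, 0], [0, 0, 0], 1], [[0, 0, 0], [0, 0, 0], 1], [[0, 0, 0], [0, 0, 0], 1], [[0, 0, 0], [0, 0, 0], 1]]'

```text
time_s: 21.35
position: [661.7, 34.7, 246.3]
tcp_rot: [[-0.873, 0.488, 0.0], [0.488, 0.873, 0.0], [-0.0, 0.0, -1.0]]
force: [-0.1, -0.4, -0.3]
opening: 0.685
gripper_force: 0.0
```

Call:
play_rows --increments '[[[0, 0, 0], [0, 0, 0], 1], [[0, 0, 0], [0, 0, 0.3], 1], [[0, 0, 0], [0, 0, 0.7], 1], [[0, 0, 0], [0, 0, 0.9], 1], [[0, 0, 0], [0, 0, 0.9], 1], [[0, 0, 0], [0, 0, 0.9], 1], [[0, 0, 0], [0, 0, 0.9], 1], [[0, 0, 0], [0, 0, 0], 1]]'

```text
time_s: 22.15
position: [662.6, 34.4, 389.4]
tcp_rot: [[-0.873, 0.488, 0.007], [0.488, 0.873, 0.001], [-0.006, 0.004, -1.0]]
force: [0.2, -0.1, 0.8]
opening: 1.006
gripper_force: 0.0
```

Call:
play_rows --increments '[[[0, 0, 0], [-0.9, 0, 0.2], 1], [[0, 0, 0], [-0.9, 0, 0.2], 1], [[0, 0, 0], [-0.9, 0, 0.2], 1], [[0, 0, 0], [-0.9, 0, 0.2], 1], [[0, 0, 0], [-0.9, 0, 0], 1], [[0, 0, 0], [-0.9, 0, 0], 1], [[0, 0, 0], [-0.4, 0, 0], 1], [[0, 0, 0], [0, 0, 0], 1]]'

```text
time_s: 22.95
position: [486.6, 34.7, 408.7]
tcp_rot: [[-0.873, 0.488, 0.0], [0.488, 0.873, 0.001], [0.0, 0.001, -1.0]]
force: [0.2, 0.3, 0.2]
opening: 1.0
gripper_force: 0.0
```

```bash
python3 - <<'E'
from cell import bot
import cv2
c=bot.capture('scene');cv2.imwrite('pics/s4.png',cv2.resize(c['img'][120:320,120:400,::-1],None,fx=2.8,fy=2.8))
E
```

```text
(no output)
```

View pics/s4.png

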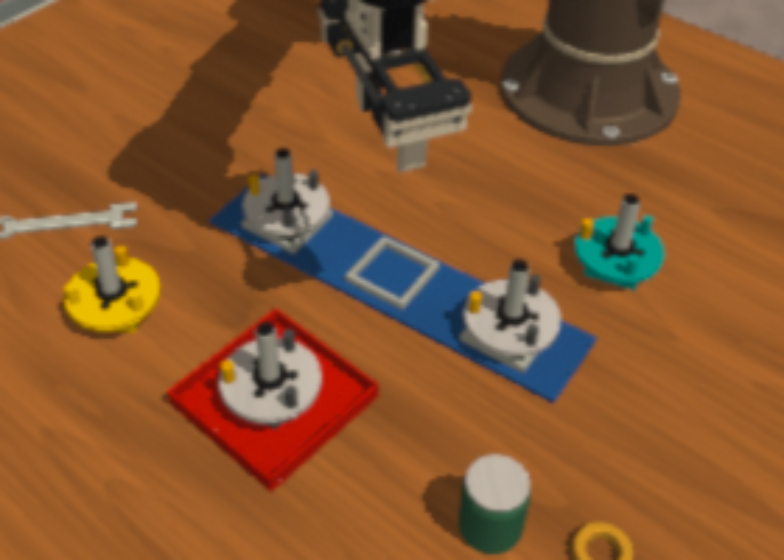

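The middle hub stands upright in the tray at (270,378). The good hubs are seated at (287,210) and (512,320), and everything else is where it was.

```bash
python3 -c "
from cell import bot
print(bot.job_done())"
```

```text
the job is handed in; nothing more can be done
None
```

The middle hub was the dragging one (about 8–10 N to push, against roughly 1–2 N on the other two); it now stands upright in the red scrap tray, both good hubs are still seated on the stand, and the job is handed in at about 23 s.

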